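Sort the salvaged electronics parts into their trays

TASK

Sort the salvaged parts on the bench: lay one copper ring coil flat in each bay of the two-bay tray, stand both capacitors (the black round cans) upright in the square tray, and stand the transformer in the round dish. Set each part down on the tray's floor rather than dropping it, and do not disturb the little glass dome.

Things in the scene. Friction and masses are not known exactly. Their poses are not given: they have to be found in the camera images.
- coil_1_mid (a point): copper-wound ring coil (toroid) lying flat on the bench: 48 mm outside diameter, 20 mm hole, 32 mm high. This point is its centre, half-way up (16 mm above its underside); z is the ring's axis. Identical to the other coil; 90 to 160 g
- coil_2_mid (a point): copper-wound ring coil (toroid) lying flat on the bench: 48 mm outside diameter, 20 mm hole, 32 mm high. This point is its centre, half-way up (16 mm above its underside); z is the ring's axis. Identical to the other coil; 90 to 160 g
- capacitor_1_mid (a point): capacitor: a plain round black can with a bare metal top, standing upright, 35 mm diameter, 50 mm high. This point is its centre, half-way up (25 mm above its underside); z runs up its length. Identical to the other capacitor; 60 g
- capacitor_2_mid (a point): capacitor: a plain round black can with a bare metal top, standing upright, 35 mm diameter, 50 mm high. This point is its centre, half-way up (25 mm above its underside); z runs up its length. Identical to the other capacitor; 60 g
- transformer_mid (a point): small mains transformer standing on the bench, 40 mm high: a dark laminated steel core 48 mm long (x) by 18 mm thick (y) and 40 mm high, with a tan winding block through its middle, 30 mm (x) by 38 mm (y), from 7 to 33 mm above the underside. This point is its centre, half-way up (20 mm above its underside); z up. It can be gripped across the 38 mm winding (along y) or the 48 mm core (along x); 150 to 260 g
- twobay_tray: grey plastic tray with two bays, fixed to the bench: 100 mm (x) by 196 mm (y), 18 mm high, floor 4 mm thick, walls 4 mm. A wall across its middle (at y = 0) parts it into two bays, each 92 by 92 mm inside, centred at y = +48 and y = -48 mm. Origin: centre of the underside
- square_tray: grey plastic square tray without divider, fixed to the bench: 130 by 130 mm outside, 122 by 122 mm inside, 18 mm high, floor 4 mm thick, walls 4 mm. Origin: centre of the underside, x and y along its sides
- round_dish: grey plastic round shallow dish, fixed to the bench: 124 mm outside diameter, 116 mm inside, 18 mm high, floor 4 mm thick. Origin: centre of the underside
- glass_dome: bystander: little glass dome on a round dark wooden base, 42 mm diameter, 58 mm high, loose, not to be disturbed. Origin: centre of the underside
Things that resemble listed ones, but are neither listed nor needed, are in the scene too. What is shaped like the part that bears capacitor_1_mid but pink is not meant.

How it is judged:
At the end, for the whole second after the job is handed in: One coil lies flat on the floor of each bay of the two-bay tray, both capacitors stand upright on the floor of the square tray, and the transformer stands on the floor of the round dish (within 0.12 rad and 4.5 mm of resting height, anywhere inside); all are at rest (angle between each of coil_1_mid, coil_2_mid, capacitor_1_mid, capacitor_2_mid, transformer_mid's own z axis and vertical below 0.12 rad and height (world z) of each of coil_1_mid, coil_2_mid below 0.0245 m and linear speed of each of coil_1, coil_2, capacitor_1, capacitor_2, transformer below 0.02 m/s and ((x of coil_1_mid in the frame of twobay_tray between -0.028 and 0.028 m and y of coil_1_mid in the frame of twobay_tray between 0.022 and 0.076 m and x of coil_2_mid in the frame of twobay_tray between -0.028 and 0.028 m and y of coil_2_mid in the frame of twobay_tray between -0.076 and -0.022 m) or (x of coil_1_mid in the frame of twobay_tray between -0.028 and 0.028 m and y of coil_1_mid in the frame of twobay_tray between -0.076 and -0.022 m and x of coil_2_mid in the frame of twobay_tray between -0.028 and 0.028 m and y of coil_2_mid in the frame of twobay_tray between 0.022 and 0.076 m)) and height (world z) of each of capacitor_1_mid, capacitor_2_mid below 0.0335 m and x of capacitor_1_mid in the frame of square_tray between -0.049 and 0.049 m and y of capacitor_1_mid in the frame of square_tray between -0.049 and 0.049 m and x of capacitor_2_mid in the frame of square_tray between -0.049 and 0.049 m and y of capacitor_2_mid in the frame of square_tray between -0.049 and 0.049 m and height (world z) of transformer_mid below 0.0285 m and horizontal distance between transformer_mid and round_dish below 0.036 m); the robot touches nothing.
It fails at once if a part is dropped: it falls free faster than 0.8 m/s (a fall of more than about 30 mm) ((linear speed of coil_1 above 0.8 m/s and contact force between the fingers and coil_1 below 0.05 N) or (linear speed of coil_2 above 0.8 m/s and contact force between the fingers and coil_2 below 0.05 N) or (linear speed of capacitor_1 above 0.8 m/s and contact force between the fingers and capacitor_1 below 0.05 N) or (linear speed of capacitor_2 above 0.8 m/s and contact force between the fingers and capacitor_2 below 0.05 N) or (linear speed of transformer above 0.8 m/s and contact force between the fingers and transformer below 0.05 N)).
It fails at once if the glass dome is shifted more than 15 mm or tipped over (distance of glass_dome from where it was at the start of the episode above 0.015 m or angle between glass_dome's own z axis and vertical above 0.35 rad).
It also fails if it takes over 125 s, if anything falls off the work surface, if the arm or the gripper's body presses on something with over 40 N, if the wrist force passes 120 N, or if a joint passes its speed limit or range.

ROBOT

A 6-joint arm with a two-finger parallel gripper is mounted at the origin on the work surface. World frame = base frame: x ahead of the robot, y to its left, z up, the work surface at z = 0. Lengths are in m, angles in rad, forces in N, time in s.
With the tool pointing down it reaches from about 0.275 to 0.875 m from the base axis. Payload 12.5 kg.
Tool frame: the origin (TCP) lies between the finger pads; the fingertips stand 19 mm ahead of it and the grasp point (between the pads) is the TCP; z points along the fingers, y is the direction in which the jaws open and shut (so a half turn about z gives the same grasp; the last joint's range is limited). The gripper opens to 85 mm and grips with 20 to 120 N. Pads are 22 mm wide; open, the fingers measure 114 mm over their backs; the gripper's body (76 mm by 85 mm) begins 54 mm behind the grasp point. The pads swing forward as they close: fully open they stand 13 mm farther back than shut.
Start: joints at [-1.427, 0.351, 1.652, -0, 1.139, -0.085], TCP at [0.125, -0.536, 0.217] pointing down, gripper open.
Joint ranges: [-2.75, 2.75], [-0.79, 2.1], [0.01, 2.65], [-1.57, 4.71], [0.07, 3.14], [-2.87, 2.87]. Speed limits (rad/s): [2.22, 2.22, 2.79, 3.14, 3.14, 3.14].

INTERFACE

Orientations are given as a unit quaternion [x, y, z, w].
In Python, from station import env gives the robot as it stands.
- The arm moves only by the tool play_rows, never from a script. Its argument "steps" is a list of rows, each a list of 5 numbers: the shift along the tool's x, y, z in cm, then the turn about the tool's z in degrees, then the finger opening in cm, from 0 to 8.54. A call has 1 to 20 rows; each row shifts and turns the commanded pose from where the row before left it, along the tool's axes as they then stand; what a row does not reach is not made up. A row lasts 1/12 s, in which the tool goes at most 41.7 mm and 7.16 degrees, less where a joint would pass 70% of its speed; a pose out of reach is approached as far as the arm can. A call is refused whole if a number of a shift passes 4.17 or a number of a turn 7.16, either way. A call with a gripper value outside its range is refused whole. The fingers move at their own pace and stop on an object; the grip force is fixed at half the most. Time passes only in rows, so rows that do not move let the fingers close. It gives the time, the measured TCP pose, the force and the opening at its end, in the units of the state.
- env.get_state(): the state, without advancing time (a new reading comes with each control period).
- env.camera(name): name is "scene" or "top" or "wrist"; returns a dict with "img" (480x640x3 uint8, blue, green, red), "mtx" (3x3 intrinsics, pixels), "R" (3x3) and "t" (3): a world point X has camera coordinates R X + t. Camera axes: x right, y down, z forward; pixel columns grow to the right and rows downward; lengths in m; the calibration is good to about 2 mm. A picture is of the moment at which its call begins. There is no depth.
- env.job_done(): hands the job in, once; it reports no verdict.
The state is a dict: "time": time; "joint_pos": joint angles; "joint_vel": joint speeds; "tau": joint torques, N m; "eef_pos": TCP position; "orientation": TCP orientation; "ft_force": force on the tool from outside, world axes, zero at the start; "moment": the same for the moment, N m; "gripper_width": finger opening in m.
Only numpy, scipy, OpenCV 4.12 (cv2) and the standard library are available. Lean on these libraries where they do the work, as an engineer would, in place of code of your own. Each camera call takes 0.05 s, during which the arm holds its last target. There are 200 camera calls.

## Working session

There is one attempt and no reset: what is moved stays moved. The work goes in short steps, Python scripts to look and compute and a tool call to move; the robot and the scene stay as the last step left them, time stands still between calls to the robot, and variables do not carry over. Pictures are saved under pics/ and viewed, on a budget of 14 in all, crops included, one or two more only if the job needs it, and the job is handed in when it is done.

Besides the shell and the picture viewer there is one more tool, called after "Call:" in YAML: its name, and indented under it one key for each argument. play_rows: Moves the arm, as the interface text tells. Its arguments: {"type":"object","properties":{"steps":{"type":"array","items":{"type":"array","items":{"type":"number"}}}},"required":["steps"]}

```bash
mkdir -p pics; python3 - <<'E'
from station import env
import cv2
s=env.get_state()
print(s['time'],s['eef_pos'],s['orientation'],s['gripper_width'])
for n in ("top","scene"):
    c=env.camera(n); cv2.imwrite(f"pics/{n}0.png",c["img"]); print(n,c["mtx"],c["R"],c["t"])
E
```

```text
0.0 [ 0.12473245 -0.53531771  0.2169519 ] [ 9.93466216e-01  1.14125063e-01 -5.14285468e-06 -5.90385369e-04] 0.08531189828573695
top [[466.86145249   0.         321.92743652]
 [  0.         466.86145249 235.21292875]
 [  0.           0.           1.        ]] [[-0.01935214 -0.99978611  0.00729583]
 [-0.99925502  0.01909713 -0.03353651]
 [ 0.03339001 -0.0079394  -0.99941086]] [-0.00694406  0.48861091  0.95572966]
scene [[437.39921775   0.         322.77166383]
 [  0.         437.39921775 241.62088288]
 [  0.           0.           1.        ]] [[ 0.58341241  0.81216863 -0.00347386]
 [ 0.50765613 -0.36800124 -0.77901241]
 [-0.63396783  0.45272199 -0.62699888]] [-0.28779623 -0.2275872   1.07481207]
```

View pics/top0.png

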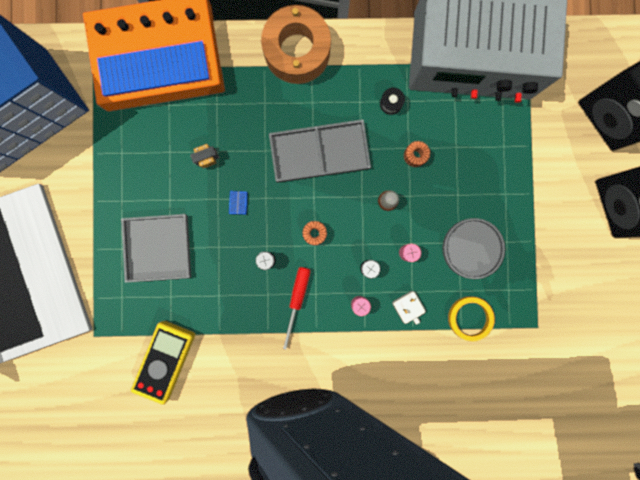

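View pics/scene0.png

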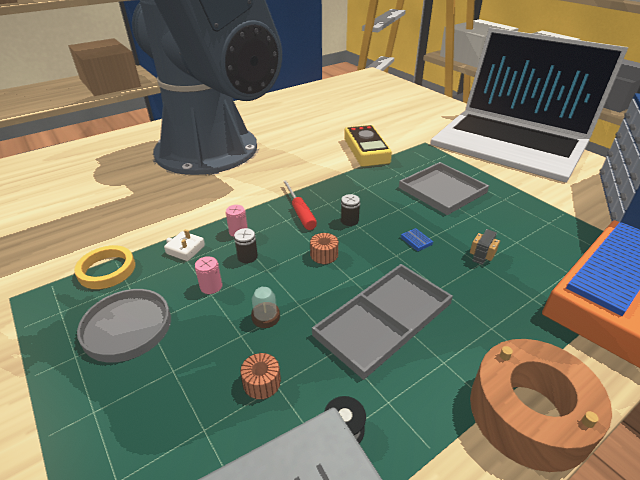

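Top view: coils at (418,154) and (315,233), black cans with metal tops at (265,261) and (371,269), transformer (205,156), two-bay tray (320,151), square tray (156,248), dish (474,248) and dome (389,200). The pink cans at (411,253) and (361,307) are distractors. The scene view confirms the black cans and the dome.

```bash
cat > h.py <<'E'
import numpy as np, cv2
from scipy.spatial.transform import Rotation as Ro
def ray(c,px,z):
    d=c["R"].T@np.linalg.inv(c["mtx"])@np.array([px[0],px[1],1.]); o=-c["R"].T@c["t"]
    return o+d*(z-o[2])/d[2]
def blobs(m,box,amin=30):
    x0,y0,x1,y1=box; mm=np.zeros_like(m); mm[y0:y1,x0:x1]=m[y0:y1,x0:x1]
    cs,_=cv2.findContours(mm,cv2.RETR_EXTERNAL,cv2.CHAIN_APPROX_NONE)
    return [c for c in sorted(cs,key=cv2.contourArea,reverse=True) if cv2.contourArea(c)>amin]
def hsvmask(img,lo,hi): return cv2.inRange(cv2.cvtColor(img,cv2.COLOR_BGR2HSV),np.array(lo),np.array(hi))
def rect(c,cnt,z):  # minAreaRect in world at height z
    P=np.array([ray(c,p[0]+0.0,z)[:2] for p in cnt],np.float32)
    (cx,cy),(w,h),a=cv2.minAreaRect(P*1000); return np.round([cx,cy,w,h,a],1)
def tool_yaw(s):
    x=Ro.from_quat(s['orientation']).as_matrix(); return np.degrees(np.arctan2(x[1,1],x[0,1])) # jaw axis dir in world
E
python3 - <<'E'
from h import *
from station import env
c=env.camera("top"); im=c["img"]
green=hsvmask(im,(60,60,30),(95,255,255)); 
og=hsvmask(im,(0,70,60),(20,255,255))
for n,b in (("coilA",(400,135,436,172)),("coilB",(298,215,332,250))):
    k=blobs(og,b); print(n,rect(c,k[0],.028), len(k))
wh=hsvmask(im,(0,0,150),(180,60,255))
for n,b in (("capA",(250,248,280,275)),("capB",(357,255,387,282))):
    k=blobs(wh,b); print(n,rect(c,k[0],.05),len(k))
gr=hsvmask(im,(0,0,70),(180,45,255))
for n,b in (("two",(262,115,378,190)),("sq",(115,208,196,290)),("dish",(436,212,512,285))):
    k=blobs(gr,b); print(n,rect(c,k[0],.018),len(k))
tan=hsvmask(im,(12,90,80),(28,255,255))
nm=cv2.bitwise_not(green)
k=blobs(nm,(188,140,224,172)); print("tr all",rect(c,k[0],.035))
k=blobs(tan,(188,140,224,172),5); print("tan",[rect(c,q,.033) for q in k])
print("tan all",rect(c,np.vstack(k),.033))
k=blobs(nm,(372,185,406,216)); print("dome",rect(c,k[0],.03))
L=[cv2.resize(im[y-40:y+40,x-40:x+40],(400,400),interpolation=cv2.INTER_CUBIC) for x,y in ((205,156),(389,200))]
cv2.imwrite("pics/crop.png",np.hstack(L))
E
```

```text
coilA [ 649.8 -212.4   49.3   54.7   51.8] 1
coilB [493.5  -1.3  46.5  46.6  88.9] 1
capA [439.3  99.   32.1  31.9  44. ] 1
capB [ 418.5 -110.5   33.6   31.5   88.9] 1
two [662.8 -14.4 102.4 196.9   7.4] 1
sq [469.3 323.6 130.5 133.    3. ] 1
dish [ 455.5 -326.5  123.9  123.8   43.6] 1
tr all [652.2 218.2  46.8  51.5  21. ]
tan [array([639.8, 214.6,  16.3,  33.7,  19.2]), array([669.2, 225. ,   9.1,  30.7,  21. ])]
tan all [652.7 219.5  43.8  33.6  21. ]
dome [ 556.5 -151.4   40.6   40.7   88.7]
```

View pics/crop.png

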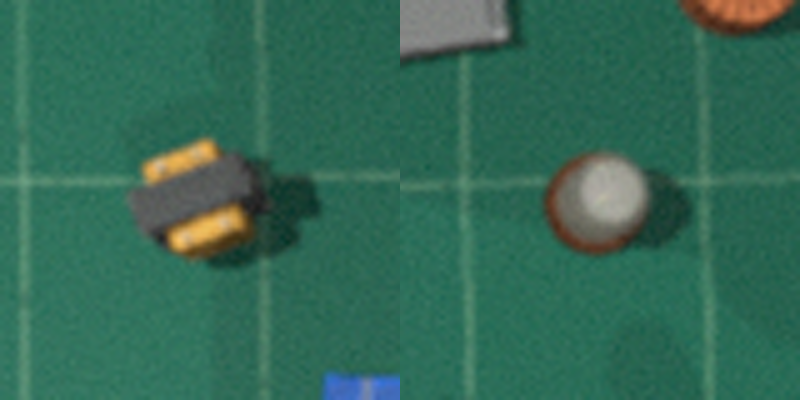

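The crop shows the transformer's dark core at about 105° and its winding axis at about 20°. The dome is 41 mm across. I'll go over coil A first.

```bash
cat >> h.py <<'E'
def go(s,x,y,z,th=None):
    """total shift in tool axes (cm) after an initial turn; th = direction of tool x in world, deg"""
    M=Ro.from_quat(s['orientation']).as_matrix(); t0=np.degrees(np.arctan2(M[1,0],M[0,0]))
    turn=0 if th is None else t0-th
    a=np.radians(t0-turn); d=(np.array([x,y,z])-s['eef_pos'])*100
    print("th %.1f turn %.1f  shift x %.2f y %.2f z %.2f | rows>=%d"%(t0,turn,d[0]*np.cos(a)+d[1]*np.sin(a),d[0]*np.sin(a)-d[1]*np.cos(a),-d[2],np.ceil(np.linalg.norm(d)/4)))
E
python3 - <<'E'
from h import *
from station import env
s=env.get_state(); go(s,.650,-.212,.15,7.4)
E
```

```text
th 13.1 turn 5.7  shift x 56.25 y -25.30 z 6.71 | rows>=16
```

Call:
play_rows:
  steps:
    - [0,0,0,5.7,8.5]
    - [3.12,-1.4,0.37,0,8.5]
    - [3.12,-1.4,0.37,0,8.5]
    - [3.12,-1.4,0.37,0,8.5]
    - [3.12,-1.4,0.37,0,8.5]
    - [3.12,-1.4,0.37,0,8.5]
    - [3.12,-1.4,0.37,0,8.5]
    - [3.12,-1.4,0.37,0,8.5]
    - [3.12,-1.4,0.37,0,8.5]
    - [3.12,-1.4,0.37,0,8.5]
    - [3.12,-1.4,0.37,0,8.5]
    - [3.12,-1.4,0.37,0,8.5]
    - [3.12,-1.4,0.37,0,8.5]
    - [3.12,-1.4,0.37,0,8.5]
    - [3.12,-1.4,0.37,0,8.5]
    - [3.12,-1.4,0.37,0,8.5]
    - [3.12,-1.4,0.37,0,8.5]
    - [3.12,-1.4,0.37,0,8.5]
    - [3.12,-1.4,0.37,0,8.5]
    - [0,0,0,0,8.5]

```text
time: 1.82
eef_pos: [0.6525, -0.2095, 0.1494]
orientation: [0.998, 0.066, 0.0, -0.001]
ft_force: [0.7, -0.9, 0.6]
gripper_width: 0.0849
```

```bash
python3 - <<'E'
from h import *
from station import env
s=env.get_state(); print(s['time'],s['eef_pos'],s['joint_pos']); go(s,.650,-.212,.15,7.4)
c=env.camera("wrist"); cv2.imwrite("pics/w1.png",c["img"])
og=hsvmask(c["img"],(0,70,60),(20,255,255))
for k in blobs(og,(0,0,640,480),400): print(cv2.boundingRect(k),rect(c,k,.032))
E
```

```text
1.8167 [ 0.65249897 -0.20954853  0.14939516] [-3.79081557e-01  6.63321483e-01  1.32458931e+00  1.16529185e-03
  1.15404902e+00  1.05845280e+00]
th 7.6 turn 0.2  shift x -0.28 y 0.21 z -0.06 | rows>=1
(287, 189, 64, 69) [ 656.7 -212.4   51.5   46.4    7.6]
(12, 332, 78, 61) [507.3  -9.5  46.3  75.2  50.1]
(506, 62, 29, 31) [ 772.7 -329.5   13.6   18.7   85.8]
```

View pics/w1.png

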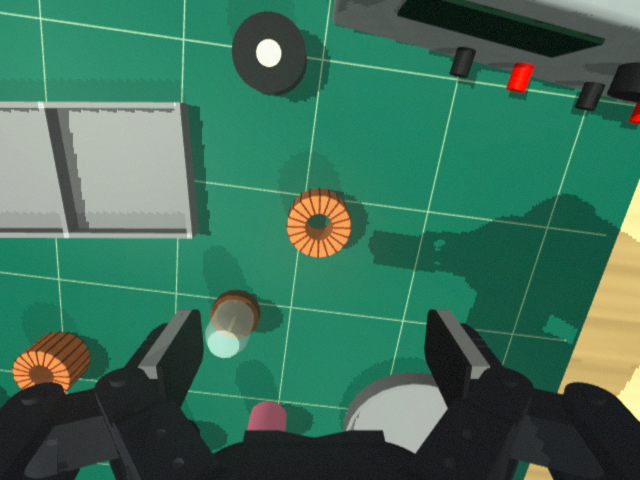

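The wrist view shows coil A with its top face centred at about (319,226), clear of the dome at (232,320). I'll descend with a small correction, grip and lift.

Call:
play_rows:
  steps:
    - [0.1,0.3,2.5,0,8]
    - [0,0,2.5,0,8]
    - [0,0,2.5,0,8]
    - [0,0,2.5,0,8]
    - [0,0,1.4,0,8]
    - [0,0,0.7,0,8]
    - [0,0,0,0,4]
    - [0,0,0,0,3]
    - [0,0,0,0,3]
    - [0,0,0,0,3]
    - [0,0,0,0,3]
    - [0,0,0,0,3]
    - [0,0,0,0,3]

```text
time: 2.95
eef_pos: [0.6507, -0.2162, 0.0303]
orientation: [0.998, 0.065, 0.0, 0.0]
ft_force: [-0.1, -0.4, -0.4]
gripper_width: 0.0299
```

The opening is 30 mm, so the jaws are not on the 48 mm coil. Taking a look.

```bash
python3 - <<'E'
from h import *
from station import env
s=env.get_state(); print(s['time'],s['eef_pos'],s['gripper_width'],s['ft_force'])
c=env.camera("wrist"); d=env.camera("scene")
cv2.imwrite("pics/w2.png",np.hstack([cv2.resize(c["img"],(400,300)),cv2.resize(d["img"][250:450,150:417],(400,300))]))
E
```

```text
2.95 [ 0.65071518 -0.21622185  0.03031092] 0.029860549838580684 [-0.07362508 -0.39514819 -0.41322317]
```

View pics/w2.png

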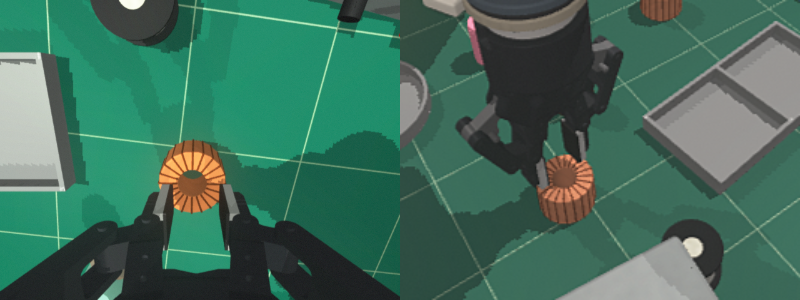

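The jaws are pinching a chord of the coil, which sits further in +x. Open and re-measure.

```bash
python3 - <<'E'
from h import *
from station import env
c=env.camera("wrist"); im=c["img"]; s=env.get_state()
print("camC",-c["R"].T@c["t"])
print("wrist hole",ray(c,(309,280),.032))
t=env.camera("top"); 
og=hsvmask(t["img"],(0,70,60),(20,255,255))
for k in blobs(og,(400,130,440,175)): print("top",cv2.boundingRect(k),rect(t,k,.032))
d=env.camera("scene"); og=hsvmask(d["img"],(0,70,60),(20,255,255))
for k in blobs(og,(220,330,300,420)): print("scene",cv2.boundingRect(k),rect(d,k,.016))
print("scene hole",ray(d,(150+165*267/400,250+176*2/3),.028))
E
```

```text
camC [ 0.72698987 -0.20611405  0.18570516]
wrist hole [ 0.66104776 -0.21270071  0.032     ]
scene (241, 353, 40, 46) [ 652.2 -211.8   48.5   67.7   64.8]
scene hole [ 0.65052376 -0.20977252  0.028     ]
```

```bash
python3 - <<'E'
from h import *
from station import env
c=env.camera("wrist"); s=env.get_state(); im=c["img"].copy()
M=Ro.from_quat(s['orientation']).as_matrix()
def pj(c,X): p=c["mtx"]@(c["R"]@X+c["t"]); return tuple(int(v) for v in p[:2]/p[2])
for y in (-.015,.015):
    for z,col in ((0,(255,0,0)),(.019,(255,255,0))):
        for x in (-.011,.011): cv2.circle(im,pj(c,s['eef_pos']+M@np.array([x,y,z])),3,col,-1)
def circ(c,im,X,r,col): 
    pts=[pj(c,np.array(X)+r*np.array([np.cos(a),np.sin(a),0])) for a in np.linspace(0,6.28,60)]
    cv2.polylines(im,[np.array(pts)],True,col,1)
d=env.camera("scene"); im2=d["img"].copy()
for cc,i in ((c,im),(d,im2)):
    circ(cc,i,(.656,-.211,.032),.024,(255,0,255)); circ(cc,i,(.656,-.211,.0),.024,(255,0,255))
cv2.imwrite("pics/w3.png",np.hstack([cv2.resize(im[200:420,200:420],(400,400)),cv2.resize(im2[320:440,200:320],(400,400),interpolation=cv2.INTER_CUBIC)]))
E
```

```text
(no output)
```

View pics/w3.png

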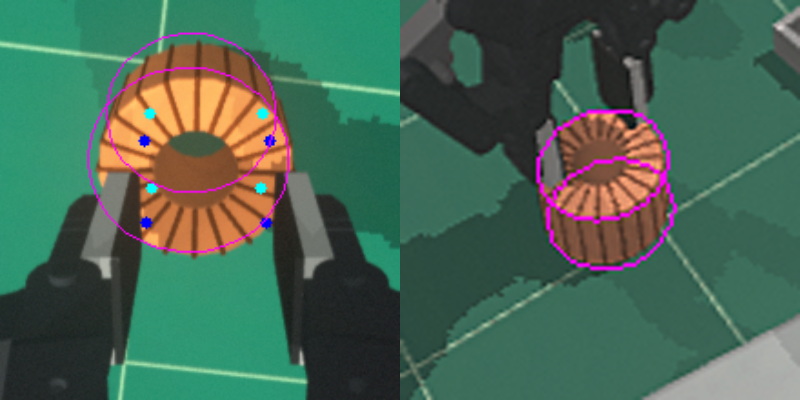

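```bash
cat >> h.py <<'E'
def tri(c,p,d,q):
    P=[k["mtx"]@np.c_[k["R"],k["t"]] for k in (c,d)]
    X=cv2.triangulatePoints(P[0],P[1],np.array(p,float).reshape(2,1),np.array(q,float).reshape(2,1))[:,0]; return X[:3]/X[3]
E
python3 - <<'E'
from h import *
from station import env
c=env.camera("wrist");d=env.camera("scene")
print(tri(c,(266,294.6),d,(270.5,357.5)),tri(c,(359.5,296),d,(244.4,381.5)),env.get_state()['eef_pos'])
E
```

```text
[ 0.65699379 -0.19634262  0.04416983] [ 0.65584842 -0.23568338  0.0278504 ] [ 0.65054771 -0.21618029  0.02985685]
```

Call:
play_rows:
  steps:
    - [0,0,-1,0,8]
    - [0.3,-0.2,-1,0,8]
    - [0.2,-0.2,0,0,8]
    - [0,0,0,0,8]
    - [0,0,0,0,8]
    - [0,0,1,0,8]
    - [0,0,1,0,8]
    - [0,0,0.6,0,8]
    - [0,0,0.5,0,8]
    - [0,0,0,0,8]
    - [0,0,0,0,8]

```text
time: 4.32
eef_pos: [0.6548, -0.2115, 0.0183]
orientation: [0.998, 0.065, -0.0, -0.0]
ft_force: [-0.8, 0.1, 0.8]
gripper_width: 0.0797
```

Call:
play_rows:
  steps:
    - [0,0,0,0,5]
    - [0,0,0,0,4]
    - [0,0,0,0,4]
    - [0,0,0,0,4]
    - [0,0,0,0,4]
    - [0,0,0,0,4]

```text
time: 4.82
eef_pos: [0.655, -0.2116, 0.019]
orientation: [0.998, 0.065, 0.0, 0.0]
ft_force: [0.1, -0.1, 0.0]
gripper_width: 0.0396
```

```bash
python3 - <<'E'
from h import *
from station import env
c=env.camera("wrist");d=env.camera("scene")
cv2.imwrite("pics/w4.png",np.hstack([cv2.resize(c["img"][150:450,170:470],(400,400)),cv2.resize(d["img"][300:440,180:320],(400,400),interpolation=cv2.INTER_CUBIC)]))
E
```

```text
(no output)
```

View pics/w4.png

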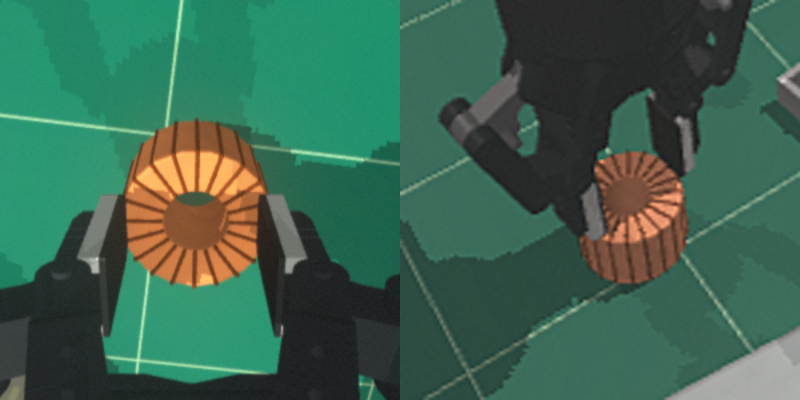

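```bash
python3 - <<'E'
from h import *
from station import env
c=env.camera("wrist");s=env.get_state(); f=c["mtx"][0,0]; print(f,s['eef_pos'],s['gripper_width'],s['joint_pos'])
D=f*s['gripper_width']/101
M=Ro.from_quat(s['orientation']).as_matrix()
for p in ((263.75,300),(365,300)):
    X=c["R"].T@(D*np.linalg.inv(c["mtx"])@np.array([p[0],p[1],1.])-c["t"]); print(X, "tool frame",M.T@(X-s['eef_pos']))
print("cam in tool",M.T@(-c["R"].T@c["t"]-s['eef_pos']), (c["R"]@M).round(3))
og=hsvmask(c["img"],(0,70,60),(20,255,255))
k=blobs(og,(0,0,640,480),400)[0]; print(cv2.boundingRect(k),rect(c,k,.032))
E
```

```text
385.855774328923 [ 0.65500805 -0.21157908  0.01893374] 0.0403646508915985 [-3.80050203e-01  8.24741101e-01  1.37910819e+00  1.94112235e-05
  9.37696348e-01  1.06143435e+00]
[ 0.66042508 -0.19066001  0.03462864] tool frame [ 0.00806989 -0.02004583 -0.01569469]
[ 0.66564121 -0.23078696  0.03462443] tool frame [ 0.0080685   0.02041873 -0.01569011]
cam in tool [ 7.70704298e-02 -1.24492980e-04 -1.55657556e-01] [[-0.     1.     0.   ]
 [-0.954  0.    -0.3  ]
 [-0.3   -0.     0.954]]
(263, 239, 108, 127) [ 659.4 -211.6   56.7   43.2    2. ]
```

Measured in the wrist view, the fingertips sit at about z = 0.035, so they are still above the coil. That puts them about 35 mm short of the stated geometry. I'll open and go lower carefully, watching the force.

Call:
play_rows:
  steps:
    - [0,0,0,0,7.5]
    - [0,0,0,0,7.5]
    - [0,0,0,0,7.5]
    - [0,0,0,0,7.5]
    - [0,0,0.4,0,7.5]
    - [0,0,0.4,0,7.5]
    - [0,0,0.2,0,7.5]
    - [0,0,0,0,7.5]

```text
time: 5.63
eef_pos: [0.6546, -0.2114, 0.008]
orientation: [0.998, 0.065, -0.001, -0.0]
ft_force: [0.2, 0.7, 0.1]
gripper_width: 0.0754
```

Call:
play_rows:
  steps:
    - [0,0,0,0,4]
    - [0,0,0,0,4]
    - [0,0,0,0,4]
    - [0,0,0,0,4]
    - [0,0,0,0,4]

```text
time: 6.05
eef_pos: [0.6554, -0.2117, 0.0095]
orientation: [0.998, 0.065, 0.001, 0.0]
ft_force: [0.8, 0.5, 5.1]
gripper_width: 0.0446
```

```bash
python3 - <<'E'
from h import *
from station import env
c=env.camera("wrist");d=env.camera("scene");s=env.get_state();print(s['eef_pos'],s['gripper_width'],s['ft_force'])
cv2.imwrite("pics/w5.png",np.hstack([cv2.resize(c["img"][150:450,170:470],(400,400)),cv2.resize(d["img"][300:440,180:320],(400,400),interpolation=cv2.INTER_CUBIC)]))
E
```

```text
[ 0.6554431  -0.21169459  0.009547  ] 0.04417887207642242 [-1.12765414  0.54269     4.99119213]
```

View pics/w5.png

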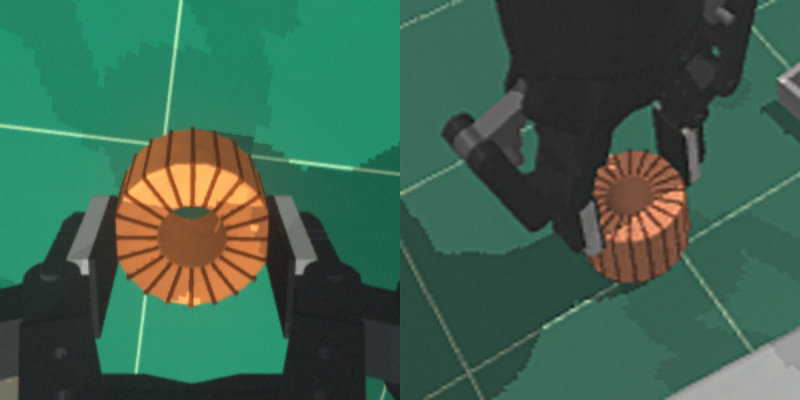

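The pads now straddle the coil, but only near its top rim. I'll open, go 12 mm lower and grip.

Call:
play_rows:
  steps:
    - [0,0,0,0,7.5]
    - [0,0,0,0,7.5]
    - [0,0,0,0,7.5]
    - [0,0,0.3,0,7.5]
    - [0,0,0.4,0,7.5]
    - [0,0,0.4,0,7.5]
    - [0,0,0.2,0,7.5]
    - [0,0,0,0,7.5]
    - [0,0,0,0,7.5]

```text
time: 6.9
eef_pos: [0.6549, -0.2115, -0.0044]
orientation: [0.998, 0.065, -0.0, -0.0]
ft_force: [-0.1, -0.6, -0.4]
gripper_width: 0.0751
```

Call:
play_rows:
  steps:
    - [0,0,0,0,3]
    - [0,0,0,0,3]
    - [0,0,0,0,3]
    - [0,0,0,0,3]
    - [0,0,0,0,3]
    - [0,0,0,0,3]

```text
time: 7.4
eef_pos: [0.6554, -0.2118, -0.0036]
orientation: [0.998, 0.065, 0.0, 0.0]
ft_force: [-0.7, -1.0, 5.6]
gripper_width: 0.0458
```

Call:
play_rows:
  steps:
    - [0,0,-0.5,0,3]
    - [0,0,-1,0,3]
    - [0,0,-1.5,0,3]
    - [0,0,-1.5,0,3]
    - [0,0,-1.5,0,3]
    - [0,0,-0.5,0,3]
    - [0,0,0,0,3]
    - [0,0,0,0,3]

```text
time: 8.07
eef_pos: [0.655, -0.2116, 0.0612]
orientation: [0.998, 0.065, 0.0, 0.0]
ft_force: [-0.1, 1.3, -1.2]
gripper_width: 0.0456
```

```bash
python3 - <<'E'
from h import *
from station import env
c=env.camera("wrist");d=env.camera("scene");s=env.get_state();print(s['eef_pos'],s['gripper_width'],s['ft_force'])
cv2.imwrite("pics/w6.png",np.hstack([cv2.resize(c["img"][150:450,170:470],(400,400)),cv2.resize(d["img"][280:440,160:320],(400,400),interpolation=cv2.INTER_CUBIC)]))
go(s,.669,-.062,.065,7.4)
E
```

```text
[ 0.65450215 -0.21135692  0.06009666] 0.04521671991535184 [-0.15380821  0.3056206  -1.20247325]
th 7.4 turn 0.0  shift x 3.36 y -14.62 z -0.49 | rows>=4
```

View pics/w6.png

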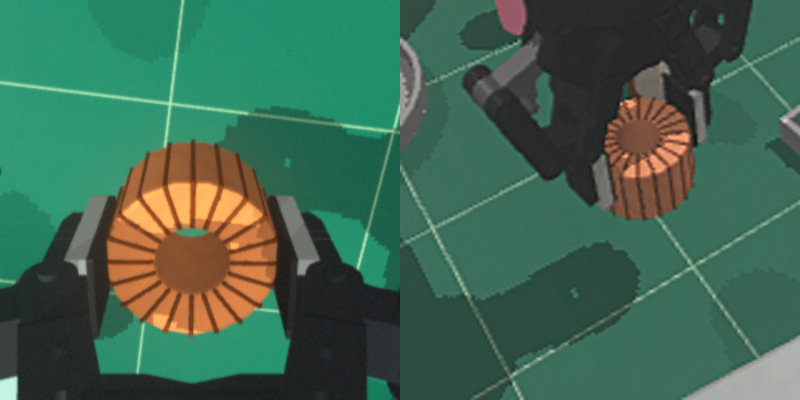

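The coil is lifted and level, at about 1.2 N. Carry it to the −y bay and set it down.

Call:
play_rows:
  steps:
    - [0.3,-1.6,0,0,3]
    - [0.6,-2.6,0,0,3]
    - [0.6,-2.6,0,0,3]
    - [0.6,-2.6,0,0,3]
    - [0.6,-2.6,0,0,3]
    - [0.6,-2.6,0,0,3]
    - [0,0,0,0,3]
    - [0,0,0,0,3]
    - [0,0,1.6,0,3]
    - [0,0,1.6,0,3]
    - [0,0,1.2,0,3]
    - [0,0,0.6,0,3]
    - [0,0,0,0,3]
    - [0,0,0,0,3]

```text
time: 9.33
eef_pos: [0.6689, -0.0629, 0.0109]
orientation: [0.998, 0.064, -0.0, -0.0]
ft_force: [0.4, 0.7, -0.9]
gripper_width: 0.0455
```

Call:
play_rows:
  steps:
    - [0,0,0.2,0,3]
    - [0,0,0.2,0,3]
    - [0,0,0.2,0,3]
    - [0,0,0.2,0,3]
    - [0,0,0,0,3]
    - [0,0,0,0,3]

```text
time: 9.83
eef_pos: [0.6689, -0.0625, 0.0029]
orientation: [0.998, 0.065, -0.0, -0.0]
ft_force: [-0.7, -0.1, -0.8]
gripper_width: 0.0452
```

Call:
play_rows:
  steps:
    - [0,0,0.15,0,3]
    - [0,0,0.1,0,3]
    - [0,0,0,0,3]
    - [0,0,0,0,5.2]
    - [0,0,0,0,5.8]
    - [0,0,0,0,5.8]
    - [0,0,0,0,5.8]
    - [0,0,-0.5,0,5.8]
    - [0,0,-1.5,0,5.8]
    - [0,0,-2,0,5.8]
    - [0,0,-2.5,0,6]
    - [0,0,-2,0,8]
    - [0,0,0,0,8]

```text
time: 10.92
eef_pos: [0.6714, -0.0629, 0.0915]
orientation: [0.998, 0.065, 0.004, 0.001]
ft_force: [0.2, -0.1, 0.6]
gripper_width: 0.0796
```

```bash
python3 - <<'E'
from h import *
from station import env
c=env.camera("top");s=env.get_state();print(s['eef_pos'])
w=env.camera("wrist"); og=hsvmask(w["img"],(0,70,60),(20,255,255))
for k in blobs(og,(150,100,500,480),400): print(cv2.boundingRect(k),rect(w,k,.036))
cv2.imwrite("pics/w7.png",w["img"])
go(s,.493,-.001,.075,7.4)
E
```

```text
[ 0.67044877 -0.06276032  0.0891039 ]
(272, 212, 83, 89) [671.7 -61.5  53.3  47.2  17.4]
(196, 417, 40, 34) [541.8 -14.9  29.7  17.3  30.5]
(387, 371, 43, 50) [ 586.4 -130.9   22.2   35.3   61.3]
th 7.4 turn 0.0  shift x -16.80 y -8.41 z 1.41 | rows>=5
```

View pics/w7.png

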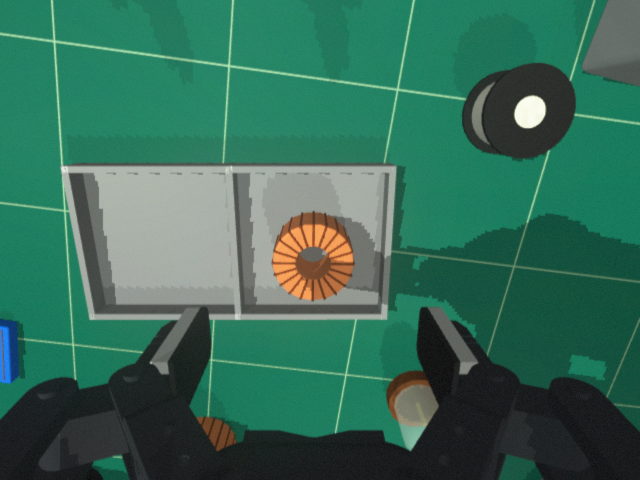

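Coil A lies flat in the −y bay, centred at about (313,260), with the dome intact at (410,400). Next is coil B.

Call:
play_rows:
  steps:
    - [-1.2,-0.6,0,0,8]
    - [-2.6,-1.3,0,0,8]
    - [-2.6,-1.3,0,0,8]
    - [-2.6,-1.3,0,0,8]
    - [-2.6,-1.3,0,0,8]
    - [-2.6,-1.3,0,0,8]
    - [-2.6,-1.3,0,0,8]
    - [0,0,0,0,8]
    - [0,0,0,0,8]
    - [0,0,0,0,8]

```text
time: 11.85
eef_pos: [0.4919, -0.001, 0.0854]
orientation: [0.998, 0.065, 0.0, 0.0]
ft_force: [0.1, 0.1, 0.5]
gripper_width: 0.0799
```

```bash
python3 - <<'E'
from h import *
from station import env
s=env.get_state();print(s['eef_pos'],s['time'])
w=env.camera("wrist"); og=hsvmask(w["img"],(0,70,60),(20,255,255))
for k in blobs(og,(150,100,500,480),400): print(cv2.boundingRect(k),rect(w,k,.032))
go(s,.493,-.001,-.003,7.4)
E
```

```text
[ 0.49192549 -0.00098267  0.08536611] 11.85
(271, 202, 83, 89) [498.8   1.1  52.6  46.9  14.5]
(213, 329, 70, 117) [396.7  30.3  27.6  93.9  78.2]
th 7.4 turn 0.0  shift x 0.11 y 0.02 z 8.84 | rows>=3
```

Call:
play_rows:
  steps:
    - [0.3,-0.1,1.5,0,8]
    - [0,0,2,0,8]
    - [0,0,2,0,8]
    - [0,0,1.7,0,7.5]
    - [0,0,1,0,7.5]
    - [0,0,0.6,0,7.5]
    - [0,0,0,0,7.5]
    - [0,0,0,0,7.5]
    - [0,0,0,0,3]
    - [0,0,0,0,3]
    - [0,0,0,0,3]
    - [0,0,0,0,3]
    - [0,0,0,0,3]
    - [0,0,0,0,3]
    - [0,0,0,0,3]

```text
time: 13.15
eef_pos: [0.4949, 0.0004, -0.0015]
orientation: [0.998, 0.065, 0.001, 0.0]
ft_force: [-1.7, 0.0, 10.6]
gripper_width: 0.0455
```

Call:
play_rows:
  steps:
    - [0,0,-0.5,0,3]
    - [0,0,-1,0,3]
    - [0,0,-1.5,0,3]
    - [0,0,-2,0,3]
    - [0,0,-1.5,0,3]
    - [1,-0.1,0,0,3]
    - [2.6,-0.2,0,0,3]
    - [2.6,-0.2,0,0,3]
    - [2.6,-0.2,0,0,3]
    - [2.6,-0.2,0,0,3]
    - [2.6,-0.2,0,0,3]
    - [2.5,-0.1,0,0,3]
    - [0,0,0,0,3]
    - [0,0,0,0,3]
    - [0,0,0,0,3]

```text
time: 14.4
eef_pos: [0.6556, 0.0337, 0.0626]
orientation: [0.998, 0.065, -0.0, -0.0]
ft_force: [0.2, -0.5, -1.9]
gripper_width: 0.0454
```

Call:
play_rows:
  steps:
    - [0,0,1.6,0,3]
    - [0,0,1.6,0,3]
    - [0,0,1.2,0,3]
    - [0,0,0.6,0,3]
    - [0,0,0,0,3]
    - [0,0,0.3,0,3]
    - [0,0,0.3,0,3]
    - [0,0,0.2,0,3]
    - [0,0,0.2,0,3]
    - [0,0,0.1,0,3]
    - [0,0,0,0,3]
    - [0,0,0,0,3]

```text
time: 15.4
eef_pos: [0.6566, 0.0337, 0.0026]
orientation: [0.998, 0.065, 0.0, 0.0]
ft_force: [-6.5, -1.0, 9.2]
gripper_width: 0.0455
```

Call:
play_rows:
  steps:
    - [0,0,0,0,5.2]
    - [0,0,0,0,5.8]
    - [0,0,0,0,5.8]
    - [0,0,0,0,5.8]
    - [0,0,-0.5,0,5.8]
    - [0,0,-1.5,0,5.8]
    - [0,0,-2,0,5.8]
    - [0,0,-2.5,0,6]
    - [0,0,-2.5,0,6]
    - [-2,-0.9,0,0,6.5]
    - [-2.6,-1.2,0,0,6.5]
    - [-2.6,-1.2,0,0,6.5]
    - [-2.6,-1.2,0,0,6.5]
    - [-2.6,-1.2,0,0,6.5]
    - [-2.6,-1.2,0,0,6.5]
    - [-2.6,-1.2,0,0,6.5]
    - [-2.6,-1.2,0,0,6.5]
    - [0,0,0,0,6.5]
    - [0,0,0,0,6.5]

```text
time: 16.98
eef_pos: [0.4439, 0.1002, 0.0927]
orientation: [0.998, 0.065, 0.001, -0.0]
ft_force: [0.8, 0.1, -0.4]
gripper_width: 0.0651
```

```bash
python3 - <<'E'
from h import *
from station import env
s=env.get_state();print(s['eef_pos'],s['time'])
c=env.camera("top");w=env.camera("wrist")
og=hsvmask(c["img"],(0,70,60),(20,255,255))
for k in blobs(og,(262,115,378,190)): print("coil",rect(c,k,.036))
wh=hsvmask(w["img"],(0,0,150),(180,60,255))
for k in blobs(wh,(200,100,440,420),200): print(cv2.boundingRect(k),rect(w,k,.05))
cv2.imwrite("pics/w8.png",np.hstack([cv2.resize(w["img"],(400,300)),cv2.resize(c["img"],(400,300))]))
go(s,.439,.099,.006,7.4)
E
```

```text
[0.44390006 0.10021363 0.09266087] 16.9833
coil [663.3 -62.6  48.6  50.3  44. ]
coil [652.7  32.3  51.7  47.4  13. ]
(284, 242, 60, 57) [442.3  99.8  33.2  32.7   7.4]
th 7.5 turn 0.1  shift x -0.50 y 0.06 z 8.67 | rows>=3
```

View pics/w8.png

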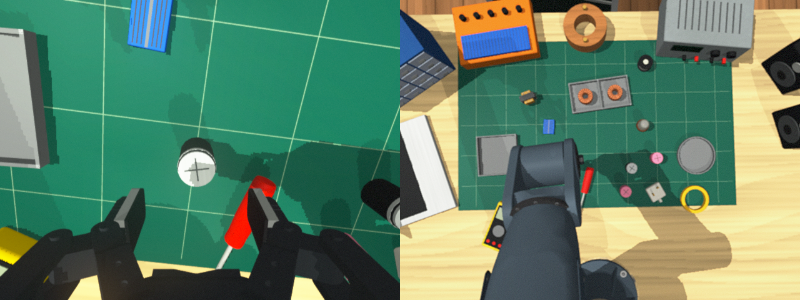

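Both coils are in their bays in the top view. The wrist view has capacitor A at about (195,165) in its half and the screwdriver near the −y finger, so I'll descend with a narrow opening.

Call:
play_rows:
  steps:
    - [-0.25,0.05,0,0,5]
    - [0,0,0,0,5]
    - [0,0,1.5,0,5]
    - [0,0,2,0,5]
    - [0,0,2,0,5]
    - [0,0,1.7,0,5]
    - [0,0,1,0,5]
    - [0,0,0.4,0,5]
    - [0,0,0,0,5]
    - [0,0,0,0,2]
    - [0,0,0,0,2]
    - [0,0,0,0,2]
    - [0,0,0,0,2]
    - [0,0,0,0,2]
    - [0,0,0,0,2]
    - [0,0,0,0,2]

```text
time: 18.42
eef_pos: [0.4423, 0.0991, 0.0063]
orientation: [0.998, 0.065, 0.001, -0.0]
ft_force: [-1.5, 0.5, 7.0]
gripper_width: 0.0334
```

Call:
play_rows:
  steps:
    - [0,0,-0.5,0,2]
    - [0,0,-1,0,2]
    - [0,0,-1.5,0,2]
    - [0,0,-2,0,2]
    - [0,0,-1.5,0,2]
    - [0.6,-1.6,0,0,2]
    - [0.95,-2.5,0,0,2]
    - [0.95,-2.5,0,0,2]
    - [0.95,-2.5,0,0,2]
    - [0.95,-2.5,0,0,2]
    - [0.95,-2.5,0,0,2]
    - [0.95,-2.5,0,0,2]
    - [0.95,-2.5,0,0,2]
    - [1,-2.5,0,0,2]
    - [0,0,0,0,2]
    - [0,0,0,0,2]
    - [0,0,0,0,2]

```text
time: 19.83
eef_pos: [0.4953, 0.3234, 0.0708]
orientation: [0.998, 0.065, -0.0, 0.0]
ft_force: [-1.1, -0.7, -0.8]
gripper_width: 0.0333
```

Call:
play_rows:
  steps:
    - [0,0,1.6,0,2]
    - [0,0,1.6,0,2]
    - [0,0,1.2,0,2]
    - [0,0,0.6,0,2]
    - [0,0,0,0,2]
    - [0,0,0.3,0,2]
    - [0,0,0.3,0,2]
    - [0,0,0.2,0,2]
    - [0,0,0.1,0,2]
    - [0,0,0.1,0,2]
    - [0,0,0,0,2]
    - [0,0,0,0,2]

```text
time: 20.83
eef_pos: [0.4956, 0.3239, 0.0105]
orientation: [0.998, 0.065, 0.0, -0.0]
ft_force: [-0.2, -0.3, -0.2]
gripper_width: 0.0332
```

Call:
play_rows:
  steps:
    - [0,0,0.1,0,2]
    - [0,0,0,0,2]
    - [0,0,0,0,4]
    - [0,0,0,0,4.8]
    - [0,0,0,0,4.8]
    - [0,0,0,0,4.8]
    - [0,0,-0.5,0,4.8]
    - [0,0,-1.5,0,4.8]
    - [0,0,-2,0,4.8]
    - [0,0,-2.5,0,5]
    - [0,0,-2,0,5]
    - [0,0,0,0,5]
    - [0,0,0,0,5]

```text
time: 21.92
eef_pos: [0.4961, 0.3241, 0.0955]
orientation: [0.998, 0.065, 0.001, -0.0]
ft_force: [0.5, 0.6, -0.2]
gripper_width: 0.0497
```

```bash
python3 - <<'E'
from h import *
from station import env
s=env.get_state();print(s['eef_pos'],s['time'])
w=env.camera("wrist")
wh=hsvmask(w["img"],(0,0,200),(180,60,255))
for k in blobs(wh,(200,100,440,420),200): print(cv2.boundingRect(k),rect(w,k,.054))
cv2.imwrite("pics/w9.png",cv2.resize(w["img"],(400,300)))
go(s,.420,-.1105,.095,7.4)
E
```

```text
[0.49612546 0.32412566 0.09552307] 21.9167
(284, 239, 59, 57) [496.9 326.5  27.4  32.8  62.3]
th 7.4 turn 0.0  shift x -13.15 y 42.12 z 0.05 | rows>=12
```

View pics/w9.png

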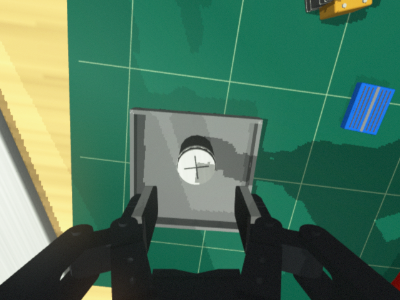

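Capacitor A stands upright in the square tray, at (196,165) in the picture. Now to capacitor B.

Call:
play_rows:
  steps:
    - [-0.55,1.8,0,0,5]
    - [-0.9,2.88,0,0,5]
    - [-0.9,2.88,0,0,5]
    - [-0.9,2.88,0,0,5]
    - [-0.9,2.88,0,0,5]
    - [-0.9,2.88,0,0,5]
    - [-0.9,2.88,0,0,5]
    - [-0.9,2.88,0,0,5]
    - [-0.9,2.88,0,0,5]
    - [-0.9,2.88,0,0,5]
    - [-0.9,2.88,0,0,5]
    - [-0.9,2.88,0,0,5]
    - [-0.9,2.88,0,0,5]
    - [-0.9,2.88,0,0,5]
    - [-0.9,2.88,0,0,5]
    - [0,0,0,0,5]
    - [0,0,0,0,5]
    - [0,0,0,0,5]

```text
time: 23.47
eef_pos: [0.4191, -0.1104, 0.0938]
orientation: [0.998, 0.064, -0.001, -0.0]
ft_force: [-0.6, 0.6, 0.4]
gripper_width: 0.0495
```

```bash
python3 - <<'E'
from h import *
from station import env
s=env.get_state();print(s['eef_pos'],s['time'])
w=env.camera("wrist")
wh=hsvmask(w["img"],(0,0,150),(180,60,255))
for k in blobs(wh,(200,100,440,420),200): print(cv2.boundingRect(k),rect(w,k,.05))
cv2.imwrite("pics/w10.png",cv2.resize(w["img"],(400,300)))
E
```

```text
[ 0.41907357 -0.11035901  0.09375582] 23.4667
(283, 229, 62, 60) [ 421.5 -109.3   34.2   33.3   85. ]
(366, 334, 25, 67) [ 357.3 -157.2   48.4    5.8   22. ]
(421, 316, 19, 34) [ 386.2 -184.6   24.6    6.5   35.2]
```

View pics/w10.png

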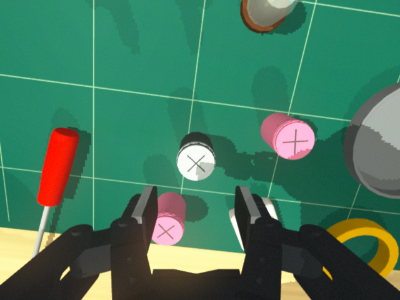

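The black can at (195,163) is centred, with the pink ones clear of the fingers.

Call:
play_rows:
  steps:
    - [0.2,-0.1,0,0,5]
    - [0,0,0,0,5]
    - [0,0,1.5,0,5]
    - [0,0,2,0,5]
    - [0,0,2,0,5]
    - [0,0,1.7,0,5]
    - [0,0,1,0,5]
    - [0,0,0.5,0,5]
    - [0,0,0,0,5]
    - [0,0,0,0,2]
    - [0,0,0,0,2]
    - [0,0,0,0,2]
    - [0,0,0,0,2]
    - [0,0,0,0,2]
    - [0,0,0,0,2]
    - [0,0,0,0,2]

```text
time: 24.85
eef_pos: [0.422, -0.1096, 0.0083]
orientation: [0.998, 0.065, 0.001, 0.0]
ft_force: [-1.9, 1.5, 7.0]
gripper_width: 0.0334
```

Call:
play_rows:
  steps:
    - [0,0,-0.5,0,2]
    - [0,0,-1,0,2]
    - [0,0,-1.5,0,2]
    - [0,0,-2,0,2]
    - [0,0,-2,0,2]
    - [0,0,-1.5,0,2]
    - [0,0,0,0,2]
    - [0,0,0,0,2]

```text
time: 25.52
eef_pos: [0.4218, -0.1097, 0.0934]
orientation: [0.998, 0.065, 0.001, 0.0]
ft_force: [-0.3, -1.0, -1.0]
gripper_width: 0.033
```

```bash
python3 - <<'E'
from h import *
from station import env
s=env.get_state();print(s['eef_pos'],s['time'],s['ft_force'],s['gripper_width']); go(s,.442,.324,.09,7.4)
E
```

```text
[ 0.42179941 -0.10969937  0.09339044] 25.5167 [-0.27501122 -0.98396259 -1.00213385] 0.03298889960778246
th 7.4 turn 0.0  shift x 7.59 y -42.75 z 0.34 | rows>=11
```

Call:
play_rows:
  steps:
    - [0.3,-1.65,0,0,2]
    - [0.52,-2.94,0,0,2]
    - [0.52,-2.94,0,0,2]
    - [0.52,-2.94,0,0,2]
    - [0.52,-2.94,0,0,2]
    - [0.52,-2.94,0,0,2]
    - [0.52,-2.94,0,0,2]
    - [0.52,-2.94,0,0,2]
    - [0.52,-2.94,0,0,2]
    - [0.52,-2.94,0,0,2]
    - [0.52,-2.94,0,0,2]
    - [0.52,-2.94,0,0,2]
    - [0.52,-2.94,0,0,2]
    - [0.52,-2.94,0,0,2]
    - [0.52,-2.94,0,0,2]
    - [0,0,0,0,2]
    - [0,0,0,0,2]
    - [0,0,0,0,2]

```text
time: 27.02
eef_pos: [0.4407, 0.324, 0.0915]
orientation: [0.998, 0.065, -0.001, 0.001]
ft_force: [-0.1, -0.8, 0.2]
gripper_width: 0.0329
```

Call:
play_rows:
  steps:
    - [0,0,1.6,0,2]
    - [0,0,2,0,2]
    - [0,0,1.7,0,2]
    - [0,0,1.2,0,2]
    - [0,0,0.4,0,2]
    - [0,0,0,0,2]
    - [0,0,0.3,0,2]
    - [0,0,0.3,0,2]
    - [0,0,0.2,0,2]
    - [0,0,0.1,0,2]
    - [0,0,0.1,0,2]
    - [0,0,0,0,2]
    - [0,0,0,0,2]

```text
time: 28.1
eef_pos: [0.4414, 0.3248, 0.0135]
orientation: [0.998, 0.065, 0.0, -0.0]
ft_force: [-0.9, -1.1, 0.1]
gripper_width: 0.0332
```

Call:
play_rows:
  steps:
    - [0,0,0.1,0,2]
    - [0,0,0.1,0,2]
    - [0,0,0,0,2]
    - [0,0,0,0,4]
    - [0,0,0,0,4.8]
    - [0,0,0,0,4.8]
    - [0,0,0,0,4.8]
    - [0,0,-0.5,0,4.8]
    - [0,0,-1.5,0,4.8]
    - [0,0,-2,0,4.8]
    - [0,0,-2.5,0,5]
    - [0,0,-2,0,5]
    - [0,0,0,-6.3,8]
    - [0,0,0,-6.3,8]
    - [0,0,0,0,8]

```text
time: 29.35
eef_pos: [0.4415, 0.3248, 0.0971]
orientation: [0.984, 0.176, 0.0, -0.0]
ft_force: [-0.4, -0.1, 0.9]
gripper_width: 0.0797
```

```bash
python3 - <<'E'
from h import *
from station import env
s=env.get_state();print(s['eef_pos'],s['time'])
w=env.camera("wrist")
cv2.imwrite("pics/w11.png",cv2.resize(w["img"],(400,300)))
go(s,.652,.219,.09)
E
```

```text
[0.4414826  0.32483088 0.0970698 ] 29.35
th 20.3 turn 0.0  shift x 16.07 y 17.23 z 0.71 | rows>=6
```

View pics/w11.png

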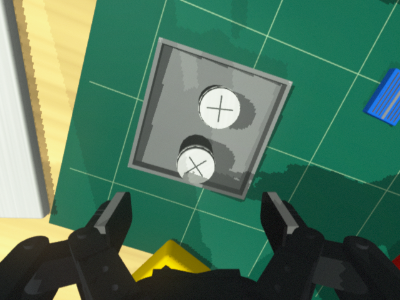

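Both cans stand in the square tray, at (220,108) and (196,165). On to the transformer.

Call:
play_rows:
  steps:
    - [1.2,1.3,0,0,8]
    - [2.1,2.3,0,0,8]
    - [2.1,2.3,0,0,8]
    - [2.1,2.3,0,0,8]
    - [2.1,2.3,0,0,8]
    - [2.1,2.3,0,0,8]
    - [2.1,2.3,0,0,8]
    - [2.1,2.1,0,0,8]
    - [0,0,0,0,8]
    - [0,0,0,0,8]
    - [0,0,0,0,8]

```text
time: 30.32
eef_pos: [0.6489, 0.2177, 0.0959]
orientation: [0.985, 0.173, -0.001, -0.0]
ft_force: [0.5, 1.1, -0.4]
gripper_width: 0.0797
```

```bash
python3 - <<'E'
from h import *
from station import env
s=env.get_state();print(s['eef_pos'],s['time'])
w=env.camera("wrist"); im=w["img"]
tan=hsvmask(im,(12,90,80),(28,255,255)); ks=blobs(tan,(200,120,440,420),60)
for k in ks: print("tan",cv2.boundingRect(k),rect(w,k,.033))
nm=cv2.bitwise_not(hsvmask(im,(60,60,30),(95,255,255)))
dark=hsvmask(im,(0,0,0),(180,90,110))
for k in blobs(dark,(220,140,420,320),300): print("dark",cv2.boundingRect(k),rect(w,k,.04))
cv2.imwrite("pics/w12.png",im[100:400,120:520])
E
```

```text
[0.6488563  0.21770721 0.09586033] 30.3167
tan (286, 200, 53, 26) [672.2 227.2  14.9  30.3  19.9]
tan (288, 257, 49, 12) [643.1 216.7   7.1  29.1  19.9]
dark (271, 209, 84, 47) [669.  221.9  23.   49.9   1.2]
```

View pics/w12.png

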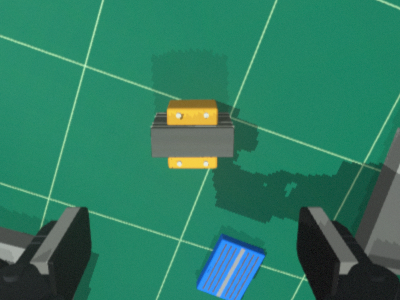

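```bash
python3 - <<'E'
from h import *
from station import env
w=env.camera("wrist"); s=env.get_state()
X=ray(w,(313,242),.04); print(X); go(s,X[0],X[1],-.003)
E
```

```text
[0.65739186 0.2216027  0.04      ]
th 20.0 turn 0.0  shift x 0.94 y -0.02 z 9.93 | rows>=3
```

Call:
play_rows:
  steps:
    - [0.5,0,0,0,7.5]
    - [0.4,0,0,0,7.5]
    - [0,0,1.5,0,7.5]
    - [0,0,2,0,7.5]
    - [0,0,2,0,7.5]
    - [0,0,2,0,7.5]
    - [0,0,1.5,0,7.5]
    - [0,0,0.8,0,7.5]
    - [0,0,0,0,7.5]
    - [0,0,0,0,7.5]
    - [0,0,0,0,3]
    - [0,0,0,0,3]
    - [0,0,0,0,3]
    - [0,0,0,0,3]
    - [0,0,0,0,3]
    - [0,0,0,0,3]
    - [0,0,0,0,3]

```text
time: 31.83
eef_pos: [0.659, 0.2209, -0.0]
orientation: [0.985, 0.174, 0.001, -0.0]
ft_force: [-0.6, 0.4, 6.3]
gripper_width: 0.0471
```

Call:
play_rows:
  steps:
    - [0,0,-0.5,0,3]
    - [0,0,-1,0,3]
    - [0,0,-1.5,0,3]
    - [0,0,-2,0,3]
    - [0,0,-2,0,3]
    - [0,0,-2,0,3]
    - [0,0,-1.5,0,3]
    - [0,0,0,0,3]
    - [0,0,0,0,3]

```text
time: 32.58
eef_pos: [0.6584, 0.2207, 0.1047]
orientation: [0.985, 0.174, 0.001, -0.0]
ft_force: [1.4, 0.1, -2.6]
gripper_width: 0.0465
```

```bash
python3 - <<'E'
from h import *
from station import env
s=env.get_state();print(s['eef_pos'],s['time'],s['ft_force'],s['gripper_width']); go(s,.4555,-.3265,s['eef_pos'][2])
E
```

```text
[0.65843379 0.22067548 0.10474615] 32.5833 [ 1.41355707  0.06359416 -2.64307161] 0.046524930174265657
th 20.0 turn 0.0  shift x -37.79 y 44.47 z -0.00 | rows>=15
```

Call:
play_rows:
  steps:
    - [-0.9,1.1,0,0,3]
    - [-1.5,1.75,0,0,3]
    - [-2.08,2.45,0,0,3]
    - [-2.08,2.45,0,0,3]
    - [-2.08,2.45,0,0,3]
    - [-2.08,2.45,0,0,3]
    - [-2.08,2.45,0,0,3]
    - [-2.08,2.45,0,0,3]
    - [-2.08,2.45,0,0,3]
    - [-2.08,2.45,0,0,3]
    - [-2.08,2.45,0,0,3]
    - [-2.08,2.45,0,0,3]
    - [-2.08,2.45,0,0,3]
    - [-2.08,2.45,0,0,3]
    - [-2.08,2.45,0,0,3]
    - [-2.08,2.45,0,0,3]
    - [-2.08,2.45,0,0,3]
    - [-2.08,2.45,0,0,3]
    - [-1.5,1.75,0,0,3]
    - [-0.7,0.7,0,0,3]

```text
time: 34.25
eef_pos: [0.4529, -0.3293, 0.1025]
orientation: [0.985, 0.173, -0.0, -0.0]
ft_force: [0.1, 0.6, -2.0]
gripper_width: 0.0471
```

Call:
play_rows:
  steps:
    - [0,0,0,0,3]
    - [0,0,1.5,0,3]
    - [0,0,2,0,3]
    - [0,0,2,0,3]
    - [0,0,1.5,0,3]
    - [0,0,1,0,3]
    - [0,0,0,0,3]
    - [0,0,0,0,3]

```text
time: 34.92
eef_pos: [0.4546, -0.3264, 0.0233]
orientation: [0.985, 0.174, -0.0, -0.0]
ft_force: [-0.5, -0.0, -2.2]
gripper_width: 0.0467
```

Contact is expected at about z = 0.003 to 0.004.

Call:
play_rows:
  steps:
    - [0,0,0.6,0,3]
    - [0,0,0.4,0,3]
    - [0,0,0.3,0,3]
    - [0,0,0.2,0,3]
    - [0,0,0.2,0,3]
    - [0,0,0.1,0,3]
    - [0,0,0,0,3]
    - [0,0,0,0,3]

```text
time: 35.58
eef_pos: [0.4544, -0.3272, 0.0054]
orientation: [0.985, 0.174, 0.0, 0.0]
ft_force: [0.7, 0.4, -2.6]
gripper_width: 0.0473
```

Call:
play_rows:
  steps:
    - [0,0,0.1,0,3]
    - [0,0,0.1,0,3]
    - [0,0,0.1,0,3]
    - [0,0,0,0,3]
    - [0,0,0,0,3]

```text
time: 36.0
eef_pos: [0.4546, -0.3272, 0.0039]
orientation: [0.985, 0.174, 0.0, 0.0]
ft_force: [-6.3, 4.6, 18.5]
gripper_width: 0.0471
```

Contact. Release, lift and back off.

Call:
play_rows:
  steps:
    - [0,0,-0.05,0,3]
    - [0,0,0,0,5.2]
    - [0,0,0,0,5.8]
    - [0,0,0,0,5.8]
    - [0,0,0,0,5.8]
    - [0,0,-0.5,0,5.8]
    - [0,0,-1.5,0,5.8]
    - [0,0,-2,0,5.8]
    - [0,0,-2.5,0,6]
    - [0,0,-2.5,0,6]
    - [0,0,-2,0,6]
    - [0,0,0,0,6]
    - [0,0,0,0,6]

```text
time: 37.08
eef_pos: [0.4548, -0.3275, 0.114]
orientation: [0.985, 0.174, 0.001, 0.001]
ft_force: [-0.1, 0.0, -1.1]
gripper_width: 0.0601
```

```bash
python3 - <<'E'
from h import *
from station import env
s=env.get_state();print(s['eef_pos'],s['time'])
w=env.camera("wrist");c=env.camera("top");d=env.camera("scene")
k=blobs(cv2.bitwise_not(hsvmask(c["img"],(60,60,30),(95,255,255))),(372,185,406,216)); print("dome",[rect(c,q,.03) for q in k])
og=hsvmask(c["img"],(0,70,60),(20,255,255))
for k in blobs(og,(262,115,378,190)): print("coil",rect(c,k,.036))
wh=hsvmask(c["img"],(0,0,190),(180,40,255))
for k in blobs(wh,(125,215,190,282)): print("cap",rect(c,k,.054))
cv2.imwrite("pics/w13.png",np.hstack([cv2.resize(w["img"],(320,240)),cv2.resize(d["img"],(480,360))[:240]]))
cv2.imwrite("pics/end.png",np.vstack([np.hstack([cv2.resize(w["img"],(400,300)),cv2.resize(c["img"],(400,300))]),d["img"][140:440,40:440+0] if False else np.hstack([d["img"][140:440,50:450],d["img"][140:440,240:640]])]))
E
```

```text
[ 0.45481127 -0.3274697   0.11397027] 37.0833
dome [array([ 556.5, -151.4,   40.6,   40.7,   88.7])]
coil [663.3 -62.6  48.6  50.3  44. ]
coil [653.3  33.   48.4  50.7  89. ]
cap [438.9 324.5  33.3  31.3  88.9]
cap [492.8 324.1  33.5  33.   44.1]
```

View pics/end.png

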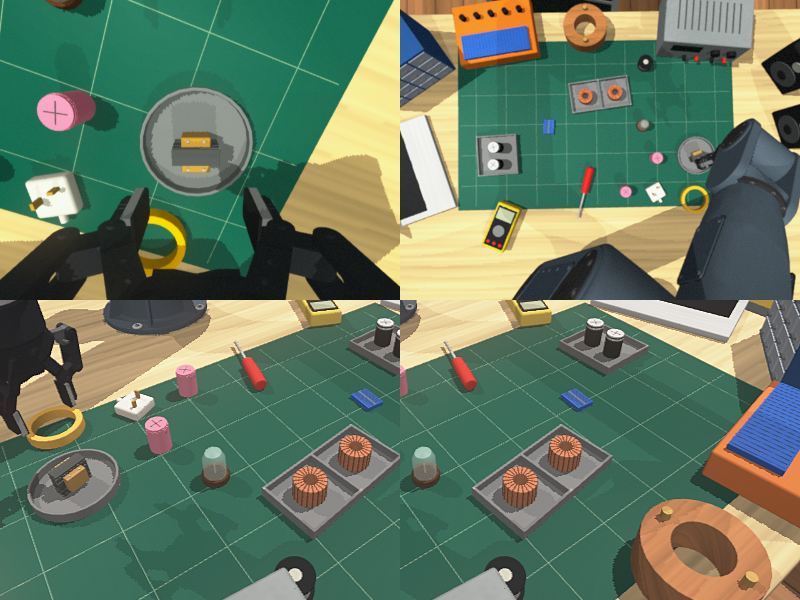

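The final view shows everything in place: transformer upright in the dish at (197,150), both coils flat in their bays, both cans upright, and the dome unmoved. Handing in.

```bash
python3 -c "
from station import env
print(env.job_done())"
```

```text
the job is handed in; nothing more can be done
None
```

I placed all five parts and handed the job in at about 37 s of the 125 s allowed. One coil lies flat in each bay, both black cans stand upright in the square tray, and the transformer stands in the round dish.

**Last checks:**
- **Placement:** the coils and cans measured near the centres of their spots in the top view. The transformer I judged by eye only: upright near the dish centre.
- **Dome:** measured at the same position as at the start, to 0.1 mm.
- **Gripper:** clear of everything, about 11 cm up.

**What disagreed:**
- **Gripper length:** the fingertips showed about 35 mm higher in the images than the stated geometry. The first two attempts on coil A therefore closed above it, and a third caught only the rim. I went lower and kept that depth for every later grip.
- **Opening readings:** they came out about 1 to 3 mm under the true part sizes.
- **Pictures viewed:** 15, one past the budget of 14.

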